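Fold back the service niche door and open the water valve

TASK

Turn on the rinse water for the analyser: first fold the niche's two-panel door fully back to its left post so that the doorway is clear (pushed in at its fold, it collapses along its track). Only then turn the valve handle behind it a quarter turn to its stop, so that it lies along the pipe, and leave door and valve so. Do not shift or knock over the things standing around.

Things in the scene. Friction and masses are not known exactly. Their poses are not given: they have to be found in the camera images.
- niche: low white fixed niche, open top and front (the doorway faces the robot). Side walls 135 mm high (front posts 139), inner faces at y = +-144 mm, 12 mm thick; back wall 60 mm high; 272 mm deep. Origin: middle of the doorway on the bench, on the line of the door's track. x points into the niche, y along the track to the left post, where the door is hinged.
- door (a joint): angle a (rad) of the door's first panel about the jamb pivot: 0 = flat across the doorway, grows as the fold is pushed INTO the niche, 1.40 = fully collapsed, hard stop. Starts at 0.06 to 0.32. No spring, stays where left; a push of 2 to 6 N moves it. A fingertip in the V at the fold wedges from about 60 degrees on; push the free edge along the track for the rest.
- jamb_pivot (a point): hinge line of the first panel at the left post, 138 mm above the bench, 130 mm along the niche's +y from its origin. The door is two equal grey panels, each 130 mm between hinge lines, 13 mm thick, standing from 9 to 134 mm above the bench
- fold (a point): fold hinge: top of the vertical tube (20 mm diameter) joining the two panels, 138 mm above the bench. At door angle a it lies 130 sin(a) mm inside the doorway and 130 cos(a) mm right (-y) of the jamb pivot
- lead_edge (a point): free edge of the second panel: top of the vertical tube (16 mm diameter) that runs along the track, 138 mm above the bench. At door angle a it is on the track, 260 cos(a) mm right (-y) of the jamb pivot
- lever (a joint): ball-valve handle angle (rad): 0 = shut, handle across the copper pipe, pointing to the doorway (niche -x); 1.571 = open, handle along the pipe, pointing left (niche +y), hard stop. Opens clockwise seen from above. Starts at 0 to 0.12. Stiff, about 0.22 N m, stays where it is left.
- lever_axis (a point): turning axis of the valve handle, at the handle's top face, 121 mm above the bench. About 150 mm behind the doorway and 58 mm right of its middle, varying by 10 mm. The pipe runs along the niche's y; pipe and valve body end 81 mm above the bench; from there to the handle is only a 22 mm stem on the axis
- lever_tip (a point): free end of the valve handle, 92 mm from the axis, at its top face. The handle is a flat dark steel bar 20 mm wide and 18 mm thick, from 103 to 121 mm above the bench
- jar: closed jar, 52 mm across, 95 mm tall, standing inside the niche in its back left part; origin at the centre of its foot. A bystander, loose.
- mug: white mug, 80 mm across, 95 mm tall, right of the niche; origin at the centre of its foot. A bystander, loose.
- wash_bottle: white plastic bottle, 68 mm across, 170 mm tall, left of the niche; origin at the centre of its foot. A bystander, loose.
- mouse: black computer mouse, 105 x 62 x 32 mm, in front of the niche on the left; origin under its centre. A bystander, loose.
- carton: cardboard carton, 70 x 110 x 50 mm, in front of the niche on the right; origin under its centre. A bystander, loose.
- tray: white divided tray, 160 x 100 x 55 mm, right of the niche's back half; origin under its centre. A bystander, loose.
- tape: paper roll, ring 100 mm across, 25 mm thick, lying left of the niche's back half; origin under its centre. A bystander, loose.

How it is judged (in metres and radians):
On the way, in this order (a step that is already met when the one before it is completed fails the run):
1. the door is folded back (door angle above 1.22 rad) while the valve is still shut (handle below 0.35 rad) (value of joint door above 1.22 rad and value of joint lever below 0.35 rad), for 0.2 s.
2. the valve handle is turned to its open stop (above 1.45 rad) (value of joint lever above 1.45 rad), for 0.2 s.
At the end, for the whole second after the job is handed in: The door is folded back (door angle above 1.22 rad, of 1.40 at the stop) and at rest, the valve handle is open (above 1.45 rad, of 1.571 at the stop) and at rest, and every bystander is upright (within 0.3 rad) and within 40 mm of where it began (value of joint door above 1.22 rad and value of joint lever above 1.45 rad and velocity of joint door between -0.05 and 0.05 rad/s and velocity of joint lever between -0.05 and 0.05 rad/s and distance of each of jar, mug, wash_bottle, mouse, carton, tray, tape from where it was at the start of the episode below 0.04 m and angle between each of jar, mug, wash_bottle, mouse, carton, tray, tape's own z axis and vertical below 0.3 rad); the robot touches nothing.
It fails at once if a bystander is shifted more than 40 mm or tipped over (distance of any of jar, mug, wash_bottle, mouse, carton, tray, tape from where it was at the start of the episode above 0.04 m or angle between any of jar, mug, wash_bottle, mouse, carton, tray, tape's own z axis and vertical above 0.5 rad).
It also fails if it takes over 54 s, if anything falls off the work surface, if the arm or the gripper's body presses on something with over 40 N, if the wrist force passes 120 N, or if a joint passes its speed limit or range.

ROBOT

A 7-joint arm with a two-finger parallel gripper is mounted at the origin on the work surface. World frame = base frame: x ahead of the robot, y to its left, z up, the work surface at z = 0. Lengths are in mm, angles in rad, forces in N, time in s.
With the tool pointing down it reaches from about 350 to 900 mm from the base axis. Payload 8.1 kg.
Tool frame: the origin (TCP) lies between the finger pads; the fingertips stand arm.tips_ahead ahead of it and the grasp point (between the pads) lies 6 mm ahead of it (arm.tips_ahead is the distance from the TCP to the fingertips, in mm); z points along the fingers, y is the direction in which the jaws open and shut (so a half turn about z gives the same grasp; the last joint's range is limited). The gripper opens to 92 mm and grips with 3 to 60 N. Pads are 19 mm wide; open, the fingers measure 130 mm over their backs; the gripper's body (75 mm by 190 mm) begins 47 mm behind the grasp point.
Start: joints at [1.185, 0.434, 0.025, 1.573, -0.012, 1.134, -0.075], TCP at [174.379, -600.193, 251.742] pointing down, gripper open.
Joint ranges: [-2.62, 2.62], [-0.44, 2.09], [-1.27, 1.32], [0.08, 2.57], [-1.32, 4.46], [0.12, 2], [-2.74, 2.74]. Speed limits (rad/s): [2.22, 2.22, 3.01, 3.01, 3.14, 3.14, 3.14].

INTERFACE

Orientations are given as [roll, pitch, yaw] about the fixed x, y, z axes, in that order (R = Rz(yaw) Ry(pitch) Rx(roll)).
In Python, from rig import arm gives the robot as it stands.
- The arm moves only by the tool send_rows, never from a script. Its argument "moves" is one flat list of numbers, 4 for each row, row after row: the shift along the tool's x, y, z in m, then the turn about the tool's z in rad. In form: [tx, ty, tz, turn, tx, ty, tz, turn, ...]. A call has 1 to 5 rows; each row is the pose to reach, as a shift and turn from the pose commanded when the call began, along the tool's axes at that moment; what a row does not reach only later rows make up. A row lasts 1/8 s, in which the tool goes at most 62.5 mm and 10.7 degrees, less where a joint would pass 70% of its speed; a pose out of reach is approached as far as the arm can. A call with a gripper value outside its range is refused whole. "hand" is the gripper command: -1 is shut, 1 is fully open, values between are in proportion, set as the call begins (left out, the last holds). The fingers move at their own pace and stop on an object; "grip_force" is the grip in N (left out, the last holds). Time passes only in rows, so rows that repeat a pose let the fingers close. It gives the time, the measured TCP pose, the force and the opening at its end, in the units of the state.
- arm.get_state(): the state, without advancing time (a new reading comes with each control period).
- arm.capture(name): name is "scene" or "top" or "wrist"; returns a dict with "color" (420x560x3 uint8, blue, green, red), "depth" (420x560 float32, mm along the optical axis (not along the pixel's ray), 0 where there is no reading), "camera_matrix" (3x3 intrinsics, pixels), "T" (4x4, takes a point from camera to world coordinates); the wrist camera has in their place "hand_eye" (4x4, takes a point from camera to tool coordinates, whose origin is the TCP and whose axes are the flange's). Camera axes: x right, y up, looking along -z (the intrinsics and any distortion apply to the point x, -y, -z); pixel columns grow to the right and rows downward; lengths in mm; the calibration is good to about 2 mm. A picture is of the moment at which its call begins: read the wrist's pose just before it.
- arm.sign_off(): hands the job in, once; it reports no verdict.
Trained networks look in a picture, given as the dict that the camera call returned (one of the last four; its "shot" number tells which), for a name from the list of things; names that differ only in an ending like _2 or _b are one class to them, and where a whole thing is asked for, a point or a joint stands for the part that bears it (a point fixed in the world has none). Each returns a list of dicts, best first, with "p" (0 to 1); they miss things now and then, are a little off and sometimes report something else, mostly with a low value. They report only what shows in the picture. A call takes as long as a camera call.
- arm.cut_out(picture, name): "region" (420x560 bool, what is visible of it) and "pixel" ([row, column] in pixels, amid what is visible of it).
The state is a dict: "time_s": time; "joints": joint angles; "qd": joint speeds; "joint_torque": joint torques, N m; "tcp_pos": TCP position; "tool_rot": TCP orientation; "contact_force": force on the tool from outside, world axes, zero at the start; "ft_torque": the same for the moment, N m; "finger_gap": finger opening in mm.
Only numpy, scipy, OpenCV 4.12 (cv2) and the standard library are available. Lean on these libraries where they do the work, as an engineer would, in place of code of your own. Each camera call takes 0.05 s, during which the arm holds its last target. There are 200 camera calls.

## Working session

There is one attempt and no reset: what is moved stays moved. The work goes in short steps, Python scripts to look and compute and a tool call to move; the robot and the scene stay as the last step left them, time stands still between calls to the robot, and variables do not carry over. Pictures are saved under pics/ and viewed, about 8 in all and at most 12, crops included, and the job is handed in when it is done.

Besides the shell and the picture viewer there is one more tool, called after "Call:" as a command line: name --argument value ..., lists and objects as JSON in quotes. send_rows: Moves the arm, as the interface text tells. Its arguments: {"type":"object","properties":{"moves":{"type":"array","items":{"type":"number"}},"hand":{"type":"number"},"grip_force":{"type":"number"}},"required":["moves"]}

```bash
ls; mkdir -p pics; python3 - <<'E'
from rig import arm
import cv2,numpy as np
s=arm.get_state(); print(s); print(arm.tips_ahead)
a=arm.capture("top"); b=arm.capture("scene")
cv2.imwrite("pics/top.png",a["color"]); cv2.imwrite("pics/scene.png",b["color"])
np.set_printoptions(suppress=True,precision=2)
print(a["T"],b["T"],a["camera_matrix"],b["camera_matrix"],a.keys())
E
```

```text
pics
{'time_s': 0.0, 'joints': array([ 1.18540171,  0.4351795 ,  0.02500215,  1.574118  , -0.01158747,
        1.13396531, -0.07509865]), 'qd': array([-3.75601919e-04,  1.75943485e-04, -8.78950552e-04,  4.14436271e-04,
        5.99274182e-05,  1.41270067e-03, -3.24134409e-04]), 'joint_torque': array([-1.10009249e-03, -6.67848945e+01,  9.83810909e-01, -3.14468372e+01,
       -6.07266021e-02,  4.28500492e-02,  1.54357290e-04]), 'tcp_pos': array([ 174.19719654, -599.74310181,  250.96419998]), 'tool_rot': array([-3.14007588e+00,  1.61747482e-04,  2.82704900e-01]), 'contact_force': array([ 0.25640601, -0.17259494, -0.81719081]), 'ft_torque': array([ 0.02861047, -0.0167084 ,  0.02542008]), 'finger_gap': 91.72117405314376}
25.0
[[  -0.02    1.     -0.03  495.88]
 [  -1.     -0.02    0.01   46.63]
 [   0.01    0.03    1.   1118.13]
 [   0.      0.      0.      1.  ]] [[ -0.83  -0.38   0.4  959.06]
 [  0.55  -0.55   0.63 669.48]
 [ -0.02   0.75   0.66 765.91]
 [  0.     0.     0.     1.  ]] [[404.85   0.   281.64]
 [  0.   404.85 199.2 ]
 [  0.     0.     1.  ]] [[472.8    0.   283.89]
 [  0.   472.8  210.65]
 [  0.     0.     1.  ]] dict_keys(['color', 'depth', 'camera_matrix', 'T', 'shot'])
```

View pics/top.png

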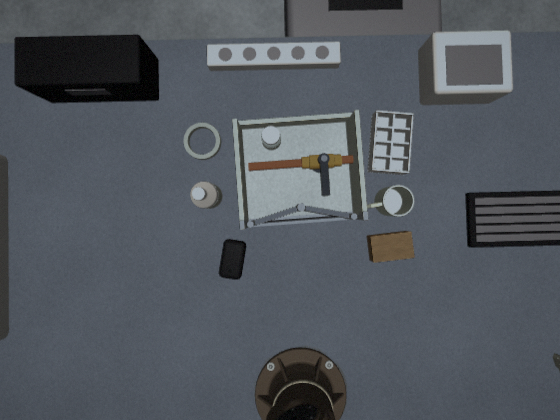

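View pics/scene.png

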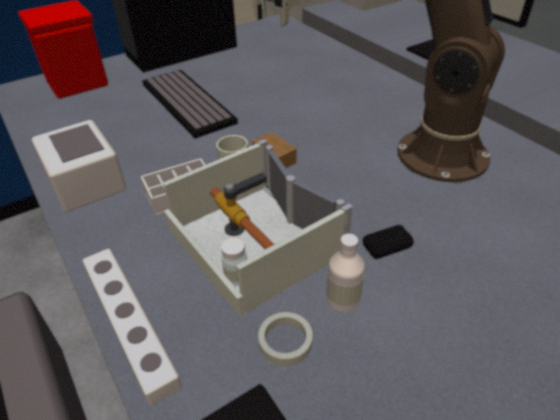

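The top view shows the jamb tube at about (row 223, col 251), the fold at (207,301), the lead edge at (216,354), the lever axis at (159,323) and its tip at (193,325). The jar is at (136,271). Next I convert these to world coordinates.

```bash
cat > h.py <<'E'
from rig import arm
import cv2,numpy as np
np.set_printoptions(suppress=True,precision=1)
def pix2w(p,rc,z,T=None):
    T=p["T"] if T is None else T
    K=p["camera_matrix"]; r,c=rc
    d=np.array([(c-K[0,2])/K[0,0],-(r-K[1,2])/K[1,1],-1]); d=T[:3,:3]@d
    return T[:3,3]+d*(z-T[2,3])/d[2]
E
python3 - <<'E'
from h import *
a=arm.capture("top")
for n in ["jamb_pivot","fold","lead_edge","lever","lever_axis","lever_tip","jar","mug","wash_bottle","mouse","carton","niche","door"]:
    for r in arm.cut_out(a,n)[:2]:
        rr,cc=np.nonzero(r["region"]); z={"jar":95,"mug":95,"mouse":30,"carton":50,"wash_bottle":170,"lever":121,"lever_axis":121,"lever_tip":121}.get(n,138)
        print(n,round(r["p"],2),np.array(r["pixel"]),len(rr),rr.min(),rr.max(),cc.min(),cc.max(),pix2w(a,r["pixel"],z))
for n,rc,z in [("jamb",(223,251),138),("fold",(207,301),138),("lead",(216,354),138),("axis",(159,323),121),("tip",(194,325),121)]: print(n,pix2w(a,rc,z),a["depth"][rc])
im=cv2.resize(a["color"][95:240,220:380],None,fx=5,fy=5,interpolation=cv2.INTER_CUBIC); im=cv2.convertScaleAbs(im,alpha=1.5)
cv2.imwrite("pics/crop.png",im[:600+125:1][:725][:, :800][125:])
E
```

```text
jamb_pivot 0.97 [174.9 295.9] 12364 111 229 231 367 [580.7   4.2 138. ]
fold 0.73 [207.1 301.5] 711 204 227 247 356 [502.3  -7.5 138. ]
fold 0.19 [202.8 390. ] 1010 186 216 368 412 [ 507.7 -222.4  138. ]
lead_edge 0.67 [213.3 329.5] 334 206 219 305 356 [485.7 -74.9 138. ]
lead_edge 0.54 [141.7 389.6] 2617 111 174 367 412 [ 656.5 -226.   138. ]
lever 0.86 [172.9 324.9] 391 153 196 318 329 [585.5 -68.3 121. ]
lever_axis 0.93 [164.4 315.5] 1441 153 195 247 352 [607.1 -45.6 121. ]
lever_tip 0.64 [193.1 204.6] 677 182 208 190 221 [542.5 229.3 121. ]
lever_tip 0.62 [176.6 297.7] 12026 110 229 232 367 [577.9  -0.9 121. ]
jar 0.66 [136.2 270.7] 394 126 150 261 280 [684.3  63.9  95. ]
mug 0.56 [201.7 390.2] 1066 185 216 367 413 [ 511.  -234.8   95. ]
wash_bottle 0.92 [196.2 205.9] 713 181 208 189 220 [532.8 217.4 170. ]
mouse 0.86 [258.3 231.3] 852 240 279 219 246 [370.5 177.8  30. ]
mouse 0.26 [141.2 391. ] 2556 111 174 368 412 [ 675.4 -259.8   30. ]
carton 0.76 [241.9 389.6] 1277 231 262 366 413 [ 405.8 -242.3   50. ]
carton 0.22 [207.6 296.8] 518 205 226 248 355 [501.8   0.1  50. ]
niche 0.94 [174.8 297.9] 11919 110 229 232 367 [580.8  -0.7 138. ]
door 0.91 [211.9 302.8] 610 205 227 247 356 [490.6 -10.3 138. ]
jamb [466.7 115.5 138. ] 978.88196
fold [502.6  -6.3 138. ] 982.29346
lead [ 477.8 -134.1  138. ] 983.01825
axis [620.  -64.5 121. ] 993.50037
tip [533.3 -67.2 121. ] 995.5764
```

View pics/crop.png

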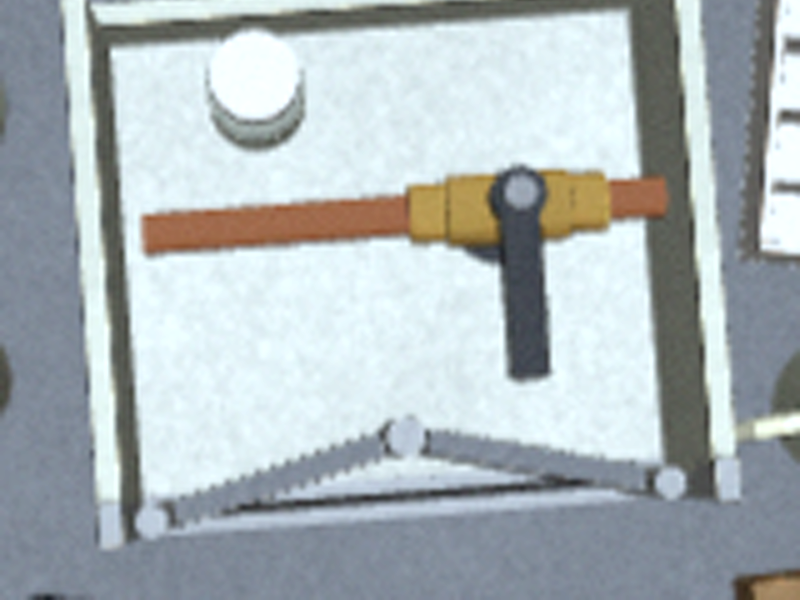

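```bash
cat >> h.py <<'E'
O=np.array([472.5,-14.5]); YAW=0.044
def setniche(a):
    global O,YAW
def R(t): return np.array([[np.cos(t),-np.sin(t)],[np.sin(t),np.cos(t)]])
def tonet(w): return R(YAW).T@(np.asarray(w)[:2]-O)
def go(*targets):
    "targets: niche x,y, tcp z (mm), yaw rel. niche; prints rows in m/rad from present pose"
    s=arm.get_state(); p=s["tcp_pos"]; ro,pi,ya=s["tool_rot"]
    print("t",round(s["time_s"],2),"niche",tonet(p),"z",p[2],"rot",np.round(s["tool_rot"],3),"F",s["contact_force"],"gap",s["finger_gap"])
    for x,y,z,w in targets:
        d=R(ya).T@(O+R(YAW)@np.array([x,y])-p[:2]); t=-((w+YAW-ya+np.pi)%(2*np.pi)-np.pi)
        print("row",np.round([d[0]/1e3,-d[1]/1e3,(p[2]-z)/1e3,t],4))
E
python3 - <<'E'
from h import *
a=arm.capture("top")
j,f,l=[pix2w(a,rc,138)[:2] for rc in [(223.8,250),(206.8,300.6),(216,353.6)]]
ax,tp=[pix2w(a,rc,121)[:2] for rc in [(157.2,323.6),(195,325.5)]]
d=j-l; print("yaw",np.arctan2(-d[0],d[1]),np.hypot(*d),"a",np.arccos(np.hypot(*d)/260))
print("O",j-130*d/np.hypot(*d)); print("niche:",[tonet(q) for q in (j,f,l,ax,tp)], np.hypot(*(ax-tp)))
jar=pix2w(a,(135.5,270.5),95); print("jar",tonet(jar))
go((-70,4,230,1.571),(-45,4,113,1.571))
E
```

```text
yaw 0.051446111281598324 251.44469996625398 a 0.2572432973936108
O [471.6 -11.8]
niche: [array([ -1.8, 132.7]), array([31. ,  7.8]), array([   0.1, -118.7]), array([149.5, -58.2]), array([ 55.9, -56.4])] 93.62482338763614
jar [216.9  69.4]
t 0.85 niche [-323.6 -572. ] z 251.7664720703362 rot [ 3.1 -0.   0.3] F [-0.4 -0.1  0.3] gap 92.19050885262537
row [ 0.4 -0.5  0.  -1.3]
row [ 0.4 -0.5  0.1 -1.3]
```

```bash
sed -i 's/O=np.array(\[472.5,-14.5\]); YAW=0.044/O=np.array([472.,-12.]); YAW=0.048/; /def setniche/,+1d; s/print("row",np.round(\(.*\),4))/print("row",[round(float(v),4) for v in \1])/' h.py
python3 - <<'E'
from h import *
go((-70,6,230,1.571),(-45,6,113,1.571))
E
```

```text
t 0.85 niche [-325.5 -573.2] z 251.7664720703362 rot [ 3.1 -0.   0.3] F [-0.4 -0.1  0.3] gap 92.19050885262537
row [0.3832, -0.5039, 0.0218, -1.3363]
row [0.4075, -0.4981, 0.1388, -1.3363]
```

Call:
send_rows --moves '[0.03,-0.04,0,-0.12,0.06,-0.08,0,-0.24,0.09,-0.12,0,-0.36,0.125,-0.164,0,-0.48,0.16,-0.21,0,-0.6]' --hand -1 --grip_force 20

```text
time_s: 1.48
tcp_pos: [270.0, -352.4, 252.0]
tool_rot: [3.141, 0.0, 0.886]
contact_force: [0.6, -0.4, -1.0]
finger_gap: 46.3
```

```bash
python3 - <<'E'
from h import *
go((-70,6,230,1.571),(-45,6,113,1.571))
E
```

```text
t 1.48 niche [-218.1 -330.3] z 251.96675315092583 rot [3.1 0.  0.9] F [ 0.6 -0.4 -1. ] gap 46.280850723278526
row [0.3491, -0.1147, 0.022, -0.7325]
row [0.3658, -0.0962, 0.139, -0.7325]
```

Call:
send_rows --moves '[0.055,-0.018,0,-0.15,0.11,-0.036,0,-0.3,0.165,-0.054,0,-0.45,0.22,-0.072,0.01,-0.6,0.275,-0.09,0.01,-0.73]'

```text
time_s: 2.1
tcp_pos: [374.7, -82.6, 241.6]
tool_rot: [3.141, 0.001, 1.617]
contact_force: [1.2, -0.6, -0.0]
finger_gap: 0.8
```

```bash
python3 - <<'E'
from h import *
go((-70,6,230,1.571),(-45,6,113,1.571))
E
```

```text
t 2.1 niche [-100.6  -65.9] z 241.64635163810823 rot [3.1 0.  1.6] F [ 1.2 -0.6 -0. ] gap 0.8305805124722956
row [0.0719, 0.0304, 0.0116, -0.0022]
row [0.072, 0.0554, 0.1286, -0.0022]
```

Call:
send_rows --moves '[0.05,0.02,0.012,0,0.072,0.04,0.04,0,0.073,0.055,0.09,0,0.073,0.055,0.129,0,0.073,0.055,0.129,0]'

```text
time_s: 2.72
tcp_pos: [424.6, -9.0, 110.9]
tool_rot: [-3.136, -0.001, 1.614]
contact_force: [0.4, -0.3, 0.1]
finger_gap: 0.5
```

```bash
python3 - <<'E'
from h import *
go((0,8,113,1.571))
b=arm.capture("scene"); im=cv2.convertScaleAbs(b["color"][110:310,130:430],alpha=1.5)
cv2.imwrite("pics/s2.png",cv2.resize(im,None,fx=2.6,fy=2.6))
E
```

```text
t 2.73 niche [-47.2   5.3] z 110.92815013471083 rot [-3.1 -0.   1.6] F [ 0.4 -0.3  0.1] gap 0.4754467514758733
row [0.003, 0.0472, -0.0021, -0.0054]
```

View pics/s2.png

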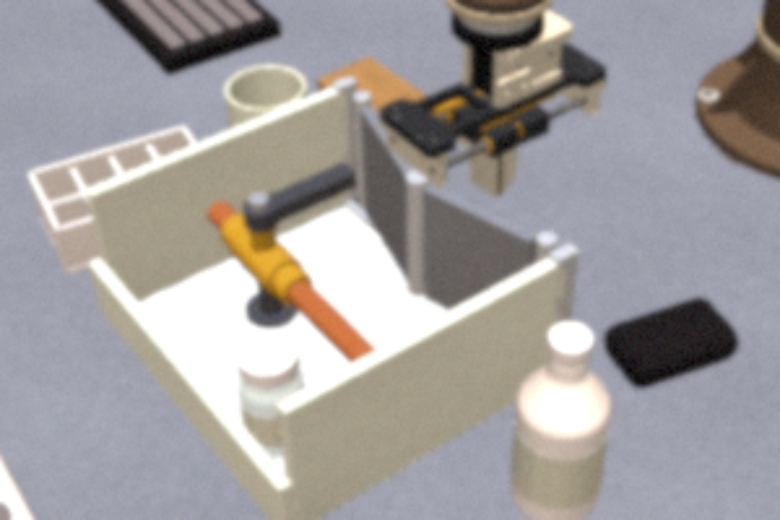

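Call:
send_rows --moves '[0.002,0.02,-0.002,0,0.002,0.04,-0.002,0,0.002,0.052,-0.002,0,0.005,0.062,-0.002,0,0.008,0.07,-0.002,0]'

```text
time_s: 3.4
tcp_pos: [496.2, 1.5, 115.2]
tool_rot: [-3.142, 0.001, 1.612]
contact_force: [-3.4, -2.0, 1.0]
finger_gap: 0.7
```

Call:
send_rows --moves '[0.003,0.008,0,0,0.01,0.016,0,0,0.017,0.025,0,0,0.024,0.03,0,0,0.031,0.035,0,0]'

```text
time_s: 4.03
tcp_pos: [529.5, 34.4, 114.5]
tool_rot: [-3.14, 0.001, 1.613]
contact_force: [-4.4, -7.6, 2.5]
finger_gap: 0.3
```

```bash
python3 - <<'E'
from h import *
go((-60,44,113,1.571))
b=arm.capture("scene"); im=cv2.convertScaleAbs(b["color"][110:310,130:430],alpha=1.5)
cv2.imwrite("pics/s3.png",cv2.resize(im,None,fx=2.6,fy=2.6))
E
```

```text
t 4.03 niche [59.7 43.6] z 114.47523348389888 rot [-3.1  0.   1.6] F [-4.4 -7.6  2.5] gap 0.28047974438307083
row [-0.0003, -0.1197, 0.0015, -0.0064]
```

View pics/s3.png

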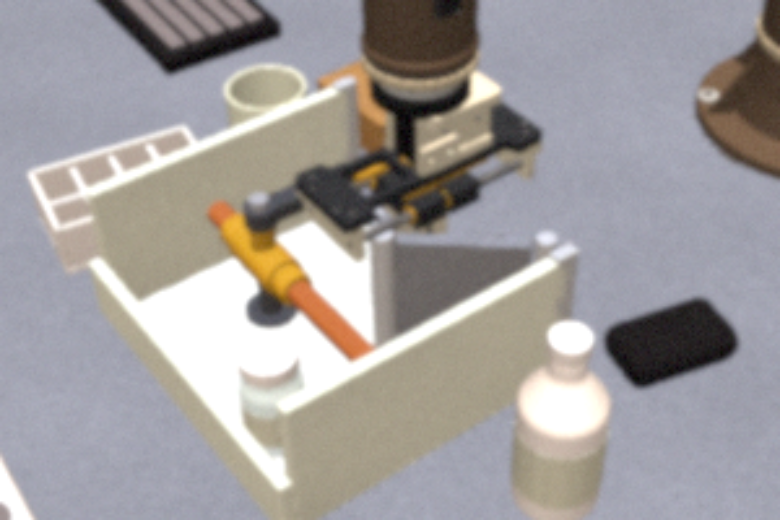

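Call:
send_rows --moves '[0,-0.04,0.002,0,0,-0.08,0.002,0,0,-0.12,0.002,0,-0.055,-0.12,0.002,0,-0.114,-0.12,0.002,0]'

```text
time_s: 4.7
tcp_pos: [416.1, -84.2, 113.5]
tool_rot: [3.138, -0.0, 1.617]
contact_force: [1.6, -1.0, -0.1]
finger_gap: 0.4
```

```bash
python3 - <<'E'
from h import *
go((0,-70,113,1.571))
a=arm.capture("top"); im=cv2.convertScaleAbs(a["color"][95:255,220:380],alpha=1.5)
cv2.imwrite("pics/t2.png",cv2.resize(im,None,fx=3.7,fy=3.7,interpolation=cv2.INTER_CUBIC))
E
```

```text
t 4.7 niche [-59.3 -69.4] z 113.52892591900158 rot [ 3.1 -0.   1.6] F [ 1.6 -1.  -0.1] gap 0.37613895136250525
row [-0.0005, 0.0593, 0.0005, -0.0019]
```

View pics/t2.png

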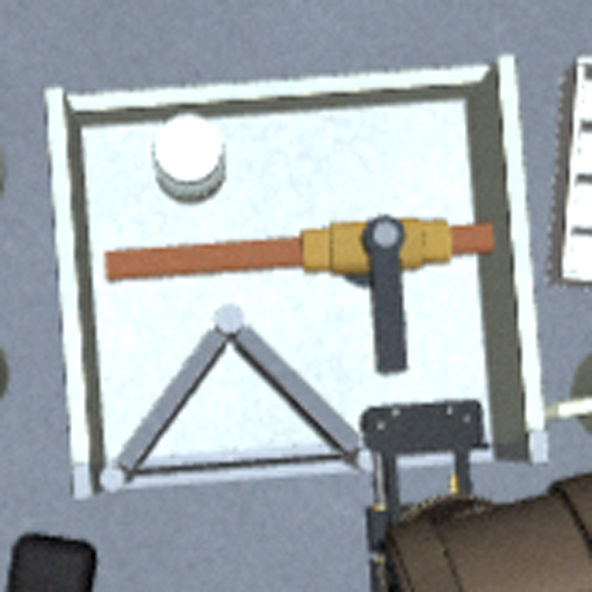

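Call:
send_rows --moves '[0,0.03,0,0,0,0.059,0,0,0.015,0.059,0,0,0.03,0.059,0,0,0.045,0.059,0,0]'

```text
time_s: 5.38
tcp_pos: [471.1, -35.8, 112.8]
tool_rot: [-3.142, 0.0, 1.614]
contact_force: [0.2, -1.2, -0.7]
finger_gap: 0.4
```

Call:
send_rows --moves '[0.015,0,0,0,0.03,0,0,0,0.045,0,0,0,0.06,0,0,0,0.075,0,0,0]'

```text
time_s: 6.0
tcp_pos: [468.4, 38.7, 112.7]
tool_rot: [-3.142, 0.0, 1.613]
contact_force: [-0.2, -1.1, -0.4]
finger_gap: 0.6
```

```bash
python3 - <<'E'
from h import *
go((0,66,113,1.571))
E
```

```text
t 6.0 niche [-1.1 50.9] z 112.69419881010067 rot [-3.1  0.   1.6] F [-0.2 -1.1 -0.4] gap 0.6450213479249963
row [0.0151, 0.001, -0.0003, -0.0063]
```

Call:
send_rows --moves '[0.006,0.001,0,0,0.012,0.001,0,0,0.016,0.001,0,0,0.018,0.001,0,0,0.018,0.001,0,0]'

```text
time_s: 6.62
tcp_pos: [468.9, 53.8, 112.7]
tool_rot: [-3.141, 0.002, 1.611]
contact_force: [0.6, -6.7, 2.5]
finger_gap: 0.3
```

```bash
python3 - <<'E'
from h import *
go((0,66,113,1.571))
a=arm.capture("top"); im=cv2.convertScaleAbs(a["color"][95:255,220:380],alpha=1.5)
cv2.imwrite("pics/t3.png",cv2.resize(im,None,fx=3.7,fy=3.7,interpolation=cv2.INTER_CUBIC))
E
```

```text
t 6.62 niche [ 0.1 65.9] z 112.71473084311732 rot [-3.1  0.   1.6] F [ 0.6 -6.7  2.5] gap 0.2896766521874927
row [0.0001, -0.0001, -0.0003, -0.0084]
```

View pics/t3.png

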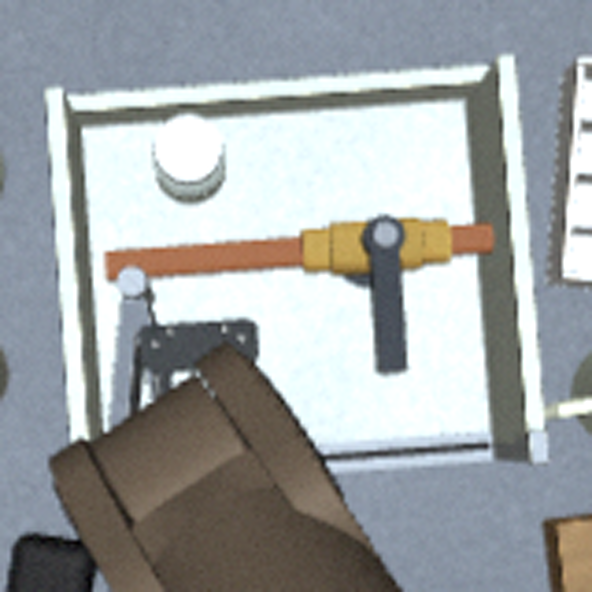

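The fold is at (row 282, col 132) in the crop, so the door is almost fully collapsed. I'll nudge it a little further to the stop.

Call:
send_rows --moves '[0.003,0,0,0,0.005,0,0,0,0.006,0,0,0,0.006,0,0,0,0.006,0,0,0]'

```text
time_s: 7.3
tcp_pos: [468.8, 54.6, 112.7]
tool_rot: [-3.14, 0.008, 1.606]
contact_force: [1.2, -25.8, 8.1]
finger_gap: 0.6
```

```bash
python3 - <<'E'
from h import *
go((-60,-5,113,1.571),(65,-110,113,1.571))
E
```

```text
t 7.3 niche [-0.  66.7] z 112.68756119052033 rot [-3.1  0.   1.6] F [  1.2 -25.8   8.1] gap 0.5500061626569465
row [-0.0724, -0.059, -0.0003, -0.0131]
row [-0.1758, 0.0673, -0.0003, -0.0131]
```

Call:
send_rows --moves '[-0.04,0,0,0,-0.085,0,0,0,-0.13,0,0,0,-0.182,0,0,0,-0.182,0.04,0,0]'

```text
time_s: 7.92
tcp_pos: [513.7, -125.2, 112.2]
tool_rot: [-3.138, 0.003, 1.603]
contact_force: [1.2, 0.2, 0.0]
finger_gap: 0.7
```

```bash
python3 - <<'E'
from h import *
go((72,-110,113,1.571))
a=arm.capture("top"); im=cv2.convertScaleAbs(a["color"][95:255,220:380],alpha=1.5)
cv2.imwrite("pics/t4.png",cv2.resize(im,None,fx=3.7,fy=3.7,interpolation=cv2.INTER_CUBIC))
E
```

```text
t 7.92 niche [  36.2 -115. ] z 112.20439204661413 rot [-3.1  0.   1.6] F [1.2 0.2 0. ] gap 0.7056017015000208
row [0.0056, 0.0357, -0.0008, -0.016]
```

View pics/t4.png

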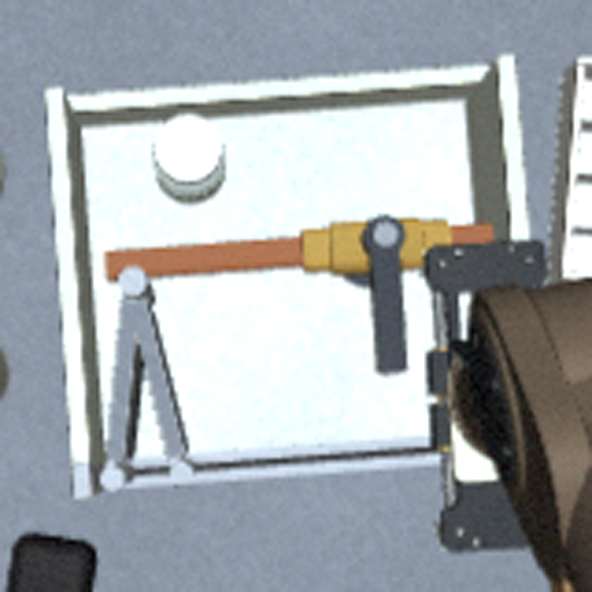

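Call:
send_rows --moves '[0.006,0.02,-0.001,-0.01,0.006,0.041,-0.001,-0.016,0.015,0.041,-0.001,-0.016,0.024,0.041,-0.001,-0.016,0.028,0.041,-0.001,-0.016]'

```text
time_s: 8.6
tcp_pos: [554.7, -88.8, 113.5]
tool_rot: [-3.14, 0.001, 1.629]
contact_force: [-0.6, -4.9, -0.4]
finger_gap: 0.4
```

```bash
cat >> h.py <<'E'
A=np.array([149.5,-58.2])
def lev(ths,r=72,o=19.5):
    go(*[(*(A+r*np.array([-np.cos(t),np.sin(t)])+o*np.array([-np.sin(t),-np.cos(t)])),113,np.pi/2-t) for t in ths])
    print("j",[round(float(v),2) for v in arm.get_state()["joints"]])
E
python3 - <<'E'
from h import *
lev([0.1,.2,.3,.42,.54])
E
```

```text
t 8.6 niche [ 78.9 -80.7] z 113.530415798935 rot [-3.1  0.   1.6] F [-0.6 -4.9 -0.4] gap 0.36221042478642973
row [0.0103, -0.0029, 0.0005, 0.1102]
row [0.0177, -0.0037, 0.0005, 0.2102]
row [0.0252, -0.0037, 0.0005, 0.3102]
row [0.0341, -0.0027, 0.0005, 0.4302]
row [0.0428, -0.0007, 0.0005, 0.5502]
j [0.43, 0.54, -0.51, 1.85, 0.35, 0.84, -0.2]
```

Call:
send_rows --moves '[0.01,-0.003,0,0.11,0.018,-0.0035,0,0.21,0.026,-0.0035,0,0.31,0.035,-0.0025,0,0.43,0.044,-0.0005,0,0.55]'

```text
time_s: 9.22
tcp_pos: [552.3, -46.1, 113.9]
tool_rot: [3.141, 0.002, 1.073]
contact_force: [-0.6, -5.6, 0.1]
finger_gap: 0.5
```

```bash
python3 - <<'E'
from h import *
lev([0.64,.76,.88,1.0,1.12])
E
```

```text
t 9.22 niche [ 78.6 -37.9] z 113.85734716121333 rot [3.1 0.  1.1] F [-0.6 -5.6  0.1] gap 0.459598600666943
row [0.0068, -0.0024, 0.0009, 0.0943]
row [0.0157, -0.0034, 0.0009, 0.2143]
row [0.0247, -0.0033, 0.0009, 0.3343]
row [0.0335, -0.0021, 0.0009, 0.4543]
row [0.0422, 0.0001, 0.0009, 0.5743]
j [0.26, 0.51, -0.37, 1.88, 0.25, 0.8, -0.75]
```

Call:
send_rows --moves '[0.008,-0.002,0,0.095,0.017,-0.003,0,0.215,0.026,-0.003,0,0.335,0.035,-0.002,0,0.455,0.044,0,0,0.575]'

```text
time_s: 9.85
tcp_pos: [572.3, -7.0, 113.5]
tool_rot: [3.141, 0.003, 0.499]
contact_force: [-2.3, -3.6, -0.7]
finger_gap: 0.2
```

```bash
python3 - <<'E'
from h import *
lev([1.22,1.34,1.46,1.54,1.571])
E
```

```text
t 9.85 niche [100.4   0.2] z 113.50424503179795 rot [3.1 0.  0.5] F [-2.3 -3.6 -0.7] gap 0.2086482188163237
row [0.0065, 0.0003, 0.0005, 0.0997]
row [0.0154, -0.0006, 0.0005, 0.2197]
row [0.0244, -0.0005, 0.0005, 0.3397]
row [0.0303, 0.0002, 0.0005, 0.4197]
row [0.0326, 0.0006, 0.0005, 0.4507]
j [0.08, 0.51, -0.22, 1.84, 0.15, 0.81, -1.3]
```

Call:
send_rows --moves '[0.008,0,0,0.1,0.017,-0.0005,0,0.22,0.026,-0.0005,0,0.34,0.032,0,0,0.42,0.035,0.001,0,0.45]'

```text
time_s: 10.48
tcp_pos: [599.7, 9.2, 112.9]
tool_rot: [3.14, 0.01, 0.051]
contact_force: [-22.3, -3.3, 15.2]
finger_gap: 0.2
```

```bash
python3 - <<'E'
from h import *
lev([1.571])
E
```

```text
t 10.47 niche [128.6  15.1] z 112.94516595728295 rot [3.1 0.  0.1] F [-22.3  -3.3  15.2] gap 0.24299095815133925
row [0.0014, 0.0013, -0.0001, 0.0033]
j [-0.03, 0.55, -0.1, 1.77, 0.07, 0.84, -1.69]
```

The force has risen to 22 N with the tool at the open angle, so the handle is at its stop. I'll hold briefly, back off and lift.

Call:
send_rows --moves '[0.001,0,0,0,0.001,0,0,0,-0.02,0,0,0,-0.04,0,0,0,-0.05,0,-0.04,0]'

```text
time_s: 11.1
tcp_pos: [551.3, 7.3, 151.8]
tool_rot: [-3.142, 0.006, 0.054]
contact_force: [0.7, 0.5, 0.4]
finger_gap: 0.6
```

Call:
send_rows --moves '[0,0,-0.05,0,-0.02,0,-0.1,0,-0.08,0,-0.12,0,-0.13,0,-0.12,0,-0.14,0,-0.12,0]'

```text
time_s: 11.72
tcp_pos: [411.8, -0.3, 274.0]
tool_rot: [3.141, 0.0, 0.054]
contact_force: [0.3, -0.4, -0.2]
finger_gap: 0.5
```

```bash
python3 - <<'E'
from h import *
go()
a=arm.capture("top"); im=cv2.convertScaleAbs(a["color"][95:285,180:430],alpha=1.5)
cv2.imwrite("pics/t5.png",cv2.resize(im,None,fx=3.1,fy=3.1,interpolation=cv2.INTER_CUBIC))
for n,z in [("jar",95),("mug",95),("wash_bottle",170),("mouse",30),("carton",50)]:
    r=arm.cut_out(a,n)
    if r: print(n,round(r[0]["p"],2),pix2w(a,r[0]["pixel"],z))
E
```

```text
t 11.72 niche [-59.6  14.6] z 274.0177931775691 rot [3.1 0.  0.1] F [ 0.3 -0.4 -0.2] gap 0.5290563752620463
jar 0.74 [519.6 101.2  95. ]
mug 0.88 [ 506.8 -240.7   95. ]
wash_bottle 0.72 [539.6 216.2 170. ]
mouse 0.84 [372.3 177.5  30. ]
carton 0.77 [ 396.7 -247.    50. ]
```

View pics/t5.png

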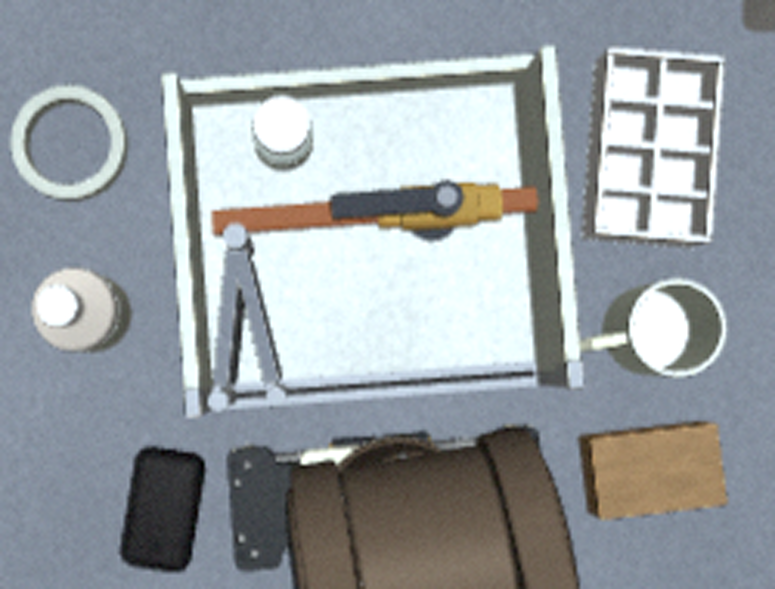

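```bash
python3 - <<'E'
from h import *
print(arm.sign_off()); go()
E
```

```text
the job is handed in; nothing more can be done
None
the job is handed in; nothing more can be done
```

The door is folded back to the left post, the valve handle is turned to its open stop along the pipe, and the job is handed in. It reported no verdict. The arm finished at about 11.7 s of the 54 s allowed, standing clear of everything.

- **Door:** I pushed it in at the fold, then pushed its free edge along the track until the force rose to 26 N at the stop. The picture taken then puts it at about 1.39 rad, and it looks the same in the last one. The valve was still shut at that point.
- **Valve:** I swept the handle clockwise with the closed fingers until the force rose to about 22 N sideways at the stop. In the last top picture it lies parallel to the pipe, pointing left, at about 1.57 rad.
- **Bystanders:** The network's positions for the mug, wash bottle, mouse and carton moved by 2 to 11 mm between the first and last pictures. I took that as its own scatter, since the arm stayed clear of them. I only checked the tray and tape by eye, and both look unmoved.
- **Disagreement:** In the last picture the network placed the jar near the door, about 170 mm from where it began, which is a false detection. In that same picture the jar stands within a pixel of its starting place.

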